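Stopper a vial in the guarded bench press

ROBOT

A 6-joint arm with a two-finger parallel gripper is mounted at the origin on a cart in front of the work surface, level with it; the furniture and walls round the work are solid. World frame = base frame: x ahead of the robot, y to its left, z up, the work surface at z = 0. Lengths are in m, angles in rad, forces in N, time in s.
With the tool pointing down it reaches from about 0.375 to 0.9 m from the base axis. Payload 3.1 kg.
Tool frame: the origin (TCP) lies at the very end of the fingers, on their centre line; the grasp point (between the pads) lies r.tcp_to_grasp behind it (r.tcp_to_grasp is the distance from the TCP to the grasp point, in m); z points along the fingers, y is the line along which they close (so a half turn about z gives the same grasp; the last joint's range is limited). The gripper opens to 87 mm and grips with 3 to 60 N. Pads are 19 mm wide; open, the fingers measure 117 mm over their backs; the gripper's body (75 mm by 190 mm) begins 51 mm behind the grasp point.
Start: joints at [1.125, 0.527, 1.433, -0, 1.181, -0.178], TCP at [0.165, 0.603, 0.223] pointing down, gripper open.
Joint ranges: [-3.08, 3.08], [-0.75, 2.2], [0.22, 2.44], [-1.43, 4.57], [0, 2.65], [-2.85, 2.85]. Speed limits (rad/s): [2.79, 2.79, 3.14, 3.14, 3.14, 3.14].

INTERFACE

Orientations are given as [roll, pitch, yaw] about the fixed x, y, z axes, in that order (R = Rz(yaw) Ry(pitch) Rx(roll)).
In Python, from plant import r gives the robot as it stands.
- The arm moves only by the tool carry_out, never from a script. Its argument "commands" is a list of rows, each an object with "fingers": the closure, from 0 (fully open) to 1 (shut); "slide": the shift along the tool's x, y, z in m, a list of three; "turn": the turn about the tool's z in rad. A call has exactly 5 rows; each row is the pose to reach, as a shift and turn from the pose commanded when the call began, along the tool's axes at that moment; what a row does not reach only later rows make up. A row lasts 1/12 s, in which the tool goes at most 41.7 mm and 7.16 degrees, less where a joint would pass 70% of its speed; a pose out of reach is approached as far as the arm can. A call with a gripper value outside its range is refused whole. The fingers move at their own pace and stop on an object; "squeeze" is the grip in N (left out, the last holds). Time passes only in rows, so rows that repeat a pose let the fingers close, or fill a call up. It gives the time, the measured TCP pose, the force, the opening and the grip force at its end, in the units of the state.
- r.state(): the state, without advancing time (a new reading comes with each control period).
- r.camera(name): name is "scene" or "top" or "wrist"; returns a dict with "frame" (420x560x3 uint8, red, green, blue), "mtx" (3x3 intrinsics, pixels), "D" ([k1, k2, p1, p2, k3] as OpenCV has them; the pictures are not rectified), "position" and "rotation" of the camera in the world; the wrist camera has in their place "tool_from_camera" (4x4, takes a point from camera to tool coordinates, whose origin is the TCP and whose axes are the flange's). Camera axes: x right, y down, z forward; pixel columns grow to the right and rows downward; lengths in m; the calibration is good to about 2 mm. A picture is of the moment at which its call begins: read the wrist's pose just before it. There is no depth.
- r.finish_job(): hands the job in; it is judged then, once.
Trained networks look in the newest picture that a camera, given by its name, has taken for a name from the list of things; names that differ only in an ending like _2 or _b are one class to them, and where a whole thing is asked for, a point or a joint stands for the part that bears it (a point fixed in the world has none). Each returns a list of dicts, best first, with "score" (0 to 1); they miss things now and then, are a little off and sometimes report something else, mostly with a low value. They report only what shows in the picture. A call takes as long as a camera call. They do not tell look-alikes from the thing itself.
- r.search_frame(camera, query): "at" ([x, y, z] in m, in world coordinates, good to about 4 mm: the middle of the surface that is visible of it).
- r.masks_of(camera, query): "pixels" (420x560 bool, what is visible of it).
The state is a dict: "time_s": time; "qpos": joint angles; "joint_velocities": joint speeds; "joint_efforts": joint torques, N m; "eef_pos": TCP position; "tool_rot": TCP orientation; "contact_force": force on the tool from outside, world axes, zero at the start; "ft_torque": the same for the moment, N m; "gripper_width": finger opening in m; "finger_force": force on a finger pad.
Only numpy, scipy, OpenCV 4.12 (cv2) and the standard library are available. Lean on these libraries where they do the work, as an engineer would, in place of code of your own. Each camera call takes 0.05 s, during which the arm holds its last target. There are 200 camera calls.

TASK

Stopper the vial: push the loading slide in by its tab until it is fully home under the press, then reach down through the yellow-framed window of the guard and press the red lever all the way down so that the rubber stopper goes fully into the vial. Then let the lever rise again and leave the slide home. Just push and press with the fingertips: lift nothing, do not touch the guard or the vial, and leave the other things on the bench where they are.

Things in the scene. Friction and masses are not known exactly. Their poses are not given: they have to be found in the camera images.
- press: Grey bench press, fixed. Origin: underside of its base, on the worktop. Its x points away from the operator to the column (base x = -105 to 130, y = -87 to 87 mm, 12 mm thick). Its y points along the slide bed, which runs out to y = 265 mm (86 mm wide; steel gibs up to 26 mm above the worktop). Ram axis at x = 15, y = 0 mm. Yaw within 0.25 rad.
- slide: Aluminium loading slide (plate 56 x 208 x 8 mm, 0.3 kg) in the gibs; a few N of friction. Blue nest with the vial at one end, upright tab at the other. Origin: underside, below the nest; its y points from nest to tab. Push it along -y. Fully home, against the stop, its origin is at x = 15, y = 0, z = 12 mm in the press frame; it starts at y = 60 to 115 mm. Nothing latches it.
- slide_tab (a point): Centre of the outer (+y) face of the slide's upright tab, which has a blue patch; the face to push; 174 mm from the slide's origin along its y. The tab is 40 mm wide (slide x), 8 mm thick and reaches from 20 to 74 mm above the worktop; this point is 52 mm above the worktop. When the slide is home the tab's face is 90 mm outside the guard's side.
- guard: Clear plastic hood with aluminium edges on four posts round the press, with a yellow-framed window; fixed, with the press's origin and axes. It spans x = -105 to 120, y = -85 to 85 mm; its top slopes up away from the operator by 0.175 rad, from 162 mm above the worktop at the front edge to 201 mm at the back. No part of the robot may touch it.
- window (a point): Centre of the window in the guard's sloping top, 170 mm above the worktop, at x = -45, y = 0 mm in the press frame. Clear opening 64 mm along the slope (press x) by 110 mm (press y); the yellow frame round it is 9 mm wide and stands 4 mm proud of the panel. The lever's pad is straight below.
- lever_pad (a point): Centre of the top face of the red pad (34 mm in press x, 46 mm in press y) at the front end of the lever, straight below the window: 152 mm above the worktop at rest, 133 mm when the lever is fully down.
- lever (a joint): Press lever, hinged at the column 135 mm behind the pad, in rad: 0 = up, at rest; 0.14 = fully down on its rigid stop (pad 19 mm lower). A spring brings it up again. It takes about 3 N at the pad to start it and about 12 N near the end, as the stopper goes in. It drives the ram 10 mm down; the ram meets the stopper about 4 mm down.
- vial: Amber glass vial, 22 mm across, 46 mm tall, with a white label, standing loose in the slide's nest, its foot 20 mm above the worktop; z is its upward axis, origin at the centre of its foot.
- stopper (a joint): Black rubber stopper (flange 19 mm across, 3.5 mm thick) in the mouth of the vial, in m: 0 = half in, its flange standing 5.5 mm above the glass; 0.0055 = fully in, flange on the glass. It stays where it is pushed; 12 N push it down.
- vial_1: Small glass vial with a black cap, 15 x 45 mm, loose on the bench; bystander. Origin at its foot.
- vial_3: Another such vial; bystander. Origin at its foot.
- marker_blue: Blue felt marker, 131 mm long, 15 mm thick, lying loose; bystander.
- marker_red: Red felt marker, 131 mm long, 15 mm thick, lying loose; bystander.
- forceps: Steel forceps, 125 mm, lying loose on a closed notebook; bystander.
Things that resemble listed ones, but are neither listed nor needed, are in the scene too. Several things have the shape of the slide; the one meant has the colours described above.

How it is judged:
By the outcome, as a careful person would: the job done as asked, in the order asked, and still so for the second after the job is handed in, with the robot touching nothing.
It also fails if it takes over 56 s, if anything falls off the work surface, if the arm or the gripper's body presses on something with over 40 N, if the wrist force passes 120 N, or if a joint passes its speed limit or range.

## Working session

There is one attempt and no reset: what is moved stays moved. The work goes in short steps, Python scripts to look and compute and a tool call to move; the robot and the scene stay as the last step left them, time stands still between calls to the robot, and variables do not carry over. Pictures are saved under pics/ and viewed, at most 10 in all, crops included, and the job is handed in when it is done.

Besides the shell and the picture viewer there is one more tool, called after "Call:" by a JSON object that holds its "api" and its "payload". carry_out: Moves the arm, as the interface text tells. Its arguments: {"type":"object","properties":{"commands":{"type":"array"},"squeeze":{"type":"number"}},"required":["commands"]}

```bash
mkdir -p pics; cat > h.py <<'E'
from plant import r
import numpy as np, cv2
from scipy.spatial.transform import Rotation as R
def pix2plane(c,uv,z):
    p=cv2.undistortPoints(np.array([[uv]],float),c["mtx"],np.array(c["D"]))[0,0]
    d=np.array(c["rotation"])@[p[0],p[1],1]; o=np.array(c["position"])
    return o+d*(z-o[2])/d[2]
E
python3 - <<'E'
from h import *
for n in ("scene","top"):
    c=r.camera(n); cv2.imwrite(f"pics/{n}0.png",cv2.resize(c["frame"][:,:,::-1],(784,588)))
    print(n,np.round(c["position"],3))
    for q in ("slide","slide_tab","window","lever_pad","guard","press","vial","stopper"):
        try: print(q,[(np.round(d["at"],3).tolist(),round(d["score"],2)) for d in r.search_frame(n,q)])
        except Exception as e: print(q,e)
s=r.state(); print(s["time_s"],s["eef_pos"],s["tool_rot"],s["gripper_width"],r.tcp_to_grasp)
E
```

```text
scene [0.204 0.665 0.781]
slide [([0.652, -0.018, 0.02], 0.97), ([0.598, 0.221, 0.009], 0.91)]
slide_tab [([0.656, -0.018, 0.022], 0.85), ([0.598, 0.226, 0.006], 0.79)]
window [([0.606, -0.162, 0.168], 0.96)]
lever_pad []
guard [([0.605, -0.169, 0.166], 0.6)]
press []
vial [([0.627, -0.109, 0.055], 0.55), ([0.426, 0.301, 0.045], 0.52)]
stopper []
top [0.294 0.013 1.13 ]
slide []
slide_tab [([0.599, 0.221, 0.011], 0.86), ([0.653, -0.026, 0.021], 0.69)]
window [([0.622, -0.203, 0.181], 0.75)]
lever_pad [([0.556, -0.192, 0.148], 0.97)]
guard [([0.625, -0.209, 0.182], 0.97)]
press [([0.61, -0.191, 0.172], 0.79), ([0.392, -0.07, 0.011], 0.48)]
vial [([0.385, 0.239, 0.045], 0.38)]
stopper [([0.634, -0.113, 0.077], 0.5), ([0.626, -0.112, 0.07], 0.44)]
0.9 [0.16474829 0.60287381 0.22257108] [ 3.14156716e+00 -6.33051528e-06  2.87477060e+00] 0.08711279679427116 0.0187
```

View pics/scene0.png

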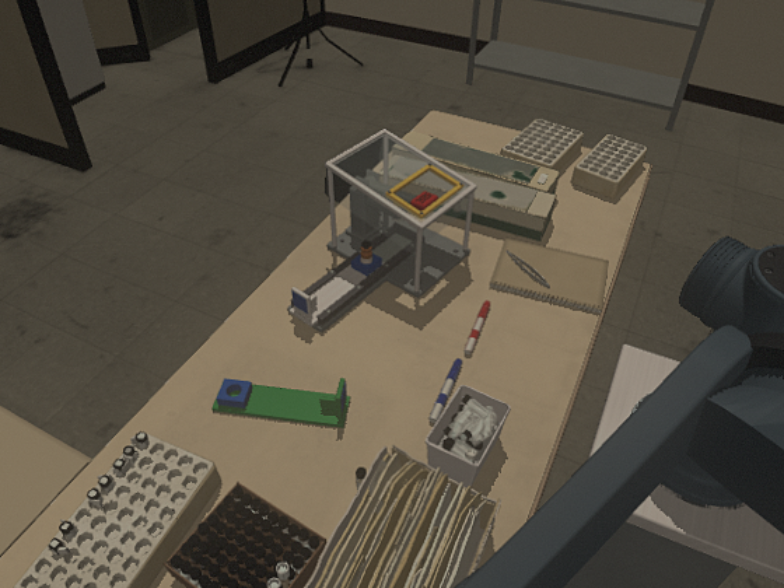

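View pics/top0.png

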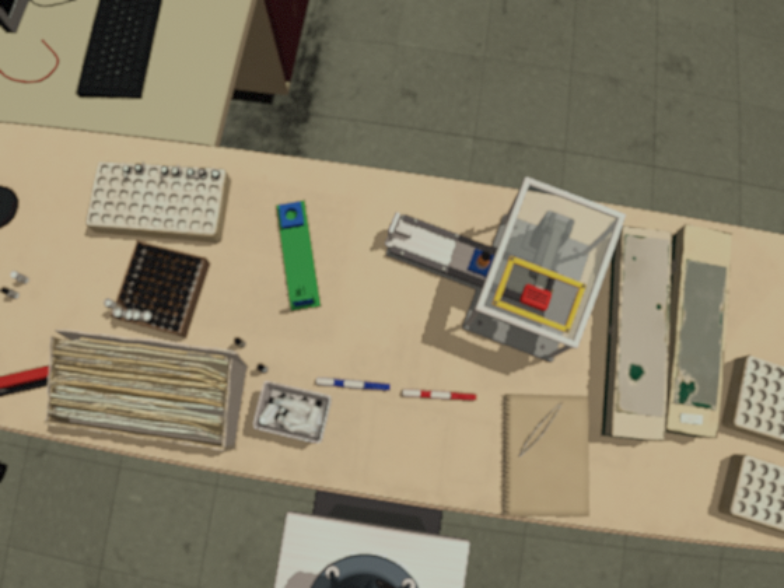

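The slide meant is the aluminium one, with its tab at scene (303,303) and top (395,230). The green look-alike, at scene (285,402) and top (298,255), is to be ignored. The yellow window is at scene (425,190) and top (540,293), with the red pad below it at top (537,297). Next I'll fit the press pose from the yellow frame and take a close crop of the tab.

```bash
cat > fit.py <<'E'
from h import *
from scipy.optimize import least_squares
def proj(c,P):
    Rw=np.array(c["rotation"]).T; t=-Rw@np.array(c["position"])
    return cv2.projectPoints(np.array(P,float),cv2.Rodrigues(Rw)[0],t,c["mtx"],np.array(c["D"]))[0][:,0]
def toW(q,P):
    c,s=np.cos(q[2]),np.sin(q[2]); P=np.array(P,float)
    return np.c_[q[0]+c*P[:,0]-s*P[:,1],q[1]+s*P[:,0]+c*P[:,1],P[:,2]]
a,b,th=.041,.064,.175
frame=[[-.045+i*a*np.cos(th)-.004*np.sin(th),j*b,.170+i*a*np.sin(th)+.004] for i,j in((-1,-1),(-1,1),(1,1),(1,-1))]
E
python3 - <<'E'
from fit import *
cs={n:r.camera(n) for n in("scene","top")}
qs={}
for n,c in cs.items():
    hsv=cv2.cvtColor(c["frame"],cv2.COLOR_RGB2HSV)
    m=cv2.inRange(hsv,(20,130,90),(32,255,255))
    k,l,st,_=cv2.connectedComponentsWithStats(cv2.dilate(m,np.ones((3,3))))
    i=1+st[1:,4].argmax(); pts=np.argwhere((l==i)&(m>0))[:,::-1]
    h=cv2.convexHull(pts.astype(np.int32))
    e=.02
    qd=cv2.approxPolyDP(h,e*cv2.arcLength(h,True),True)[:,0]
    print(n,len(pts),qd.tolist()); qs[n]=qd
def res(q,names):
    o=[]
    for n in names:
        P=proj(cs[n],toW(q,frame)); d=np.linalg.norm(P[:,None]-qs[n][None],axis=2)
        o+=list((P-qs[n][d.argmin(1)]).ravel())
    return o
for names in(["scene"],["top"],["scene","top"]):
    f=least_squares(res,[.62,-.2,-.22],args=(names,),loss="soft_l1"); print(names,f.x.round(4),np.round(f.fun,1))
q=f.x; np.save("q.npy",q)
# tab and lever reprojections, tab from blue patch in scene
c=cs["scene"]; u,v=216,216
cr=c["frame"][170:245,180:300].copy(); cv2.imwrite("pics/crop1.png",cv2.resize(cr[:,:,::-1],None,fx=6,fy=6,interpolation=cv2.INTER_CUBIC))
for y in(.06,.085,.115): 
    print(y,proj(c,toW(q,[[.015,y+.174,.052],[.015,y+.174,.074],[-.005,y+.174,.074],[.035,y+.174,.074]])).round(1).tolist())
E
```

```text
scene 268 [[330, 132], [300, 155], [278, 139], [304, 118]]
top 679 [[417, 205], [403, 236], [353, 214], [364, 184]]Traceback (most recent call last):
  File "<stdin>", line 20, in <module>
    return func(*args, **kwargs)
    vector_fun = VectorFunction(
        fun_wrapped,
    ...<6 lines>...
        workers=workers
    )
    self._update_fun()
    ~~~~~~~~~~~~~~~~^^
    self.f = self.fun_wrapped(xp_copy(self.x))
             ~~~~~~~~~~~~~~~~^^^^^^^^^^^^^^^^^
    return np.atleast_1d(self.fun(x))
                         ~~~~~~~~^^^
    return self.f(x, *self.args, **self.kwargs)
           ~~~~~~^^^^^^^^^^^^^^^^^^^^^^^^^^^^^^
  File "<stdin>", line 16, in res
  File "fit.py", line 5, in proj
    return cv2.projectPoints(np.array(P,float),cv2.Rodrigues(Rw)[0],t,c["mtx"],np.array(c["D"]))[0][:,0]
           ~~~~~~~~~~~~~~~~~^^^^^^^^^^^^^^^^^^^^^^^^^^^^^^^^^^^^^^^^^^^^^^^^^^^^^^^^^^^^^^^^^^^^
cv2.error: OpenCV(4.12.0) /io/opencv/modules/calib3d/src/calibration_base.cpp:582: error: (-5:Bad argument) tvec must be 1x3 or 3x1 floating-point array in function 'projectPoints'
```

```bash
python3 -c "
from h import *
c=r.camera('top')
for k in c:
  if k!='frame': print(k,np.shape(c[k]),c[k])"
```

```text
mtx (3, 3) [[454.55917617   0.         272.56523688]
 [  0.         454.55917617 220.11774514]
 [  0.           0.           1.        ]]
D (5,) [-0.12825411  0.          0.          0.          0.        ]
position (3,) [0.29413967 0.01328277 1.12978096]
rotation (3,) [-2.93458538e+00  1.93465005e-03 -1.41627726e+00]
```

```bash
sed -i 's/np.array(c\["rotation"\])/R.from_euler("xyz",c["rotation"]).as_matrix()/' h.py fit.py
cat > m.py <<'E'
from fit import *
cs={n:r.camera(n) for n in("scene","top")}
qs={"scene":[[330,132],[300,155],[278,139],[304,118]],"top":[[417,205],[403,236],[353,214],[364,184]]}
qs={k:np.array(v) for k,v in qs.items()}
def res(q,names):
    o=[]
    for n in names:
        P=proj(cs[n],toW(q,frame)); d=np.linalg.norm(P[:,None]-qs[n][None],axis=2)
        o+=list((P-qs[n][d.argmin(1)]).ravel())
    return o
for names in(["scene"],["top"],["scene","top"]):
    f=least_squares(res,[.62,-.2,-.22],args=(names,),loss="soft_l1"); print(names,f.x.round(4),np.round(f.fun,1))
q=f.x; np.save("q.npy",q)
c=cs["scene"]
cr=c["frame"][170:245,180:300].copy(); cv2.imwrite("pics/crop1.png",cv2.resize(cr[:,:,::-1],None,fx=6,fy=6,interpolation=cv2.INTER_CUBIC))
for y in(.06,.085,.115): 
    print(y,proj(c,toW(q,[[.015,y+.174,.052],[.015,y+.174,.074],[-.005,y+.174,.074],[.035,y+.174,.074]])).round(1).tolist())
for n in cs: print(n,"pad",proj(cs[n],toW(q,[[-.045,0,.152]])).round(1))
E
python3 m.py
```

```text
['scene'] [ 0.5993 -0.193  -0.1875] [ 0.   0.3  1.1  0.7 -3.9 -0.3  0.2 -1.1]
['top'] [ 0.5968 -0.2014 -0.2709] [ 0.2  2.6 -3.9  0.8  0.1 -3.5  1.  -0.9]
['scene', 'top'] [ 0.599  -0.1986 -0.2323] [ 1.   0.3  0.2 -0.2 -3.8 -1.8  2.  -1.7  0.8  1.  -4.   1.2 -1.4 -3.6
  0.3 -3. ]
0.06 [[222.5, 208.5], [221.8, 201.9], [227.8, 205.5], [216.0, 198.3]]
0.085 [[215.1, 213.9], [214.3, 207.2], [220.3, 211.0], [208.5, 203.5]]
0.115 [[206.0, 220.6], [205.1, 213.9], [211.0, 217.8], [199.2, 210.1]]
scene pad [[302.6 141.9]]
top pad [[381.  210.6]]
```

View pics/crop1.png

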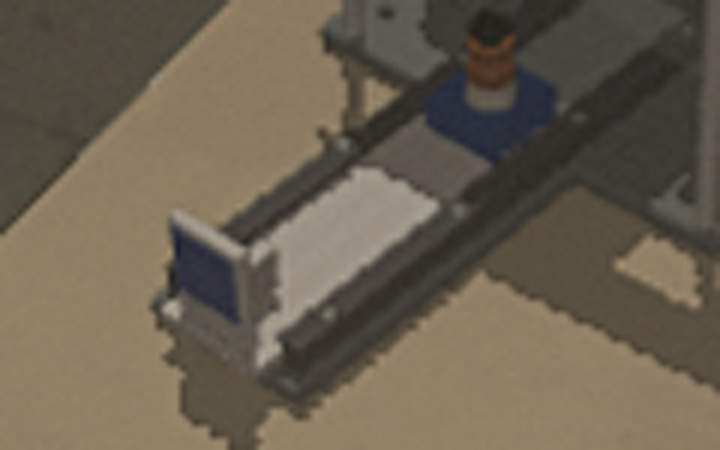

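The crop shows the aluminium slide with its blue patch at scene pixel (214.5,215) and the vial in the blue nest, so the choice is right. The yellow corners came out rough, so I'll zoom in on the window in both views.

```bash
python3 - <<'E'
from h import *
a=r.camera("scene")["frame"][85:195,225:345]; b=r.camera("top")["frame"][120:260,325:455]
f=lambda i,k:cv2.resize(i[:,:,::-1],None,fx=k,fy=k,interpolation=cv2.INTER_CUBIC)
A=f(a,3.2); B=f(b,3.2); H=B.shape[0]; A=cv2.copyMakeBorder(A,0,H-A.shape[0],0,0,cv2.BORDER_CONSTANT)
o=np.hstack([A,B]);print(A.shape,o.shape);cv2.imwrite("pics/win.png",np.clip(o*1.5,0,255).astype(np.uint8))
E
```

```text
(448, 384, 3) (448, 800, 3)
```

View pics/win.png

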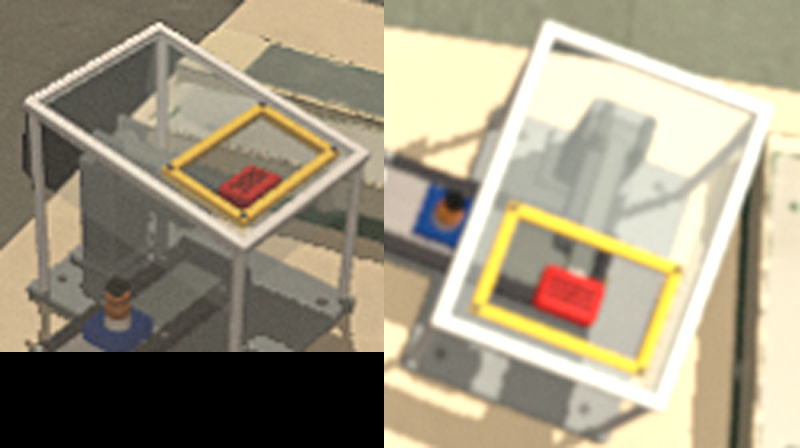

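```bash
python3 - <<'E'
from fit import *
cs={n:r.camera(n) for n in("scene","top")}
# order ++, +-, --, -+
Y={"scene":[(163,170),(264,103),(339,151),(242,222)],"top":[(508,202),(684,268),(644,374),(472,312)]}
G={"scene":[(25,100),(160,23),(370,155),(243,247)],"top":[(546,20),(774,107),(660,410),(433,322)]}
cv={"scene":lambda p:np.array(p)/3.2+[225,85],"top":lambda p:(np.array(p)-[384,0])/3.2+[325,120]}
fr=[frame[i] for i in(2,3,0,1)]
gd=[[.12,.085,.201],[.12,-.085,.201],[-.105,-.085,.162],[-.105,.085,.162]]
def res(q,ns,w=3):
    o=[]
    for n in ns:
        if w&1:o.append(proj(cs[n],toW(q,fr))-cv[n](Y[n]))
        if w&2:o.append(proj(cs[n],toW(q,gd))-cv[n](G[n]))
    return np.concatenate(o).ravel()
for ns,w in((["scene"],3),(["top"],3),(["scene","top"],1),(["scene","top"],2),(["scene","top"],3)):
    f=least_squares(res,[.6,-.2,-.22],args=(ns,w)); print(ns,w,f.x.round(4),np.abs(f.fun).max().round(1),f.fun.std().round(2))
q=f.x; np.save("q.npy",q)
c=cs["scene"]
b=least_squares(lambda y:(proj(c,toW(q,[[.015,y[0]+.174,.074-.022],[.035,y[0]+.174,.074],[-.005,y[0]+.174,.074]]))-[[214.5,215],[208.7,205.3],[221.3,211.7]]).ravel(),[.085])
print("slide y",b.x,b.fun.round(1))
for n in cs: print(n,"pad",proj(cs[n],toW(q,[[-.045,0,.152]])).round(1),"meas scene",cv["scene"]((250,184)),"top",cv["top"]((569,290)))
y=b.x[0]; print("tab",toW(q,[[.015,y+.174,.052],[.015,.174,.052],[-.045,0,.17]]).round(4))
E
```

```text
['scene'] 3 [ 0.5975 -0.1992 -0.2341] 1.6 0.89
['top'] 3 [ 0.5971 -0.2032 -0.2196] 1.7 0.95
['scene', 'top'] 1 [ 0.5968 -0.2017 -0.2154] 1.8 0.94
['scene', 'top'] 2 [ 0.5986 -0.2025 -0.228 ] 1.8 1.04
['scene', 'top'] 3 [ 0.5976 -0.2023 -0.2247] 2.0 1.04
slide y [0.09102603] [ 0.7 -0.1 -0.2 -0.8 -0.9  0.2]
scene pad [[303.8 141.2]] meas scene [303.125 142.5  ] top [382.8125 210.625 ]
top pad [[382.7 211.5]] meas scene [303.125 142.5  ] top [382.8125 210.625 ]
tab [[ 0.6713  0.0528  0.052 ]
 [ 0.651  -0.036   0.052 ]
 [ 0.5538 -0.1922  0.17  ]]
```

```bash
cat > go.py <<'E'
# usage: go.py px py z mode(push|press): target in press frame -> shift in tool axes, turn
import sys
from fit import *
q=np.load("q.npy"); s=r.state(); x,y,z=map(float,sys.argv[1:4])
T=toW(q,[[x,y,z]])[0]; M=R.from_euler("xyz",s["tool_rot"]).as_matrix()
want=q[2]+(0 if sys.argv[4]=="push" else np.pi/2); cur=np.arctan2(M[1,1],M[0,1])
turn=-((want-cur+np.pi)%(2*np.pi)-np.pi)
e=s["eef_pos"]; c_,s_=np.cos(q[2]),np.sin(q[2]); d=e-[q[0],q[1],0]
print("t",round(s["time_s"],2),"eef",np.round(e,4),"press",np.round([c_*d[0]+s_*d[1],-s_*d[0]+c_*d[1],e[2]],4),"F",np.round(s["contact_force"],1),"w",round(s["gripper_width"],4))
print("shift",(M.T@(T-e)).round(4),"turn",round(turn,3),"push dir -y in tool",(M.T@[s_,-c_,0]).round(4),"tool z",M[:,2].round(3),"q",np.round(s["qpos"],2))
E
python3 go.py .015 .31 .2 push
```

```text
t 1.35 eef [0.1647 0.6029 0.2226] press [-0.6014  0.6884  0.2226] F [ 0.1 -0.1  1. ] w 0.0874
shift [-0.6318 -0.3522  0.0225] turn 1.529 push dir -y in tool [-0.0421 -0.9991 -0.    ] tool z [-0.  0. -1.] q [ 1.13  0.53  1.43  0.    1.18 -0.18]
```

Call:
{"api": "carry_out", "payload": {"commands": [{"fingers":1,"slide":[-0.034,-0.019,0],"turn":0.12},{"fingers":1,"slide":[-0.068,-0.038,0],"turn":0.24},{"fingers":1,"slide":[-0.102,-0.057,0],"turn":0.36},{"fingers":1,"slide":[-0.136,-0.076,0],"turn":0.48},{"fingers":1,"slide":[-0.17,-0.095,0],"turn":0.6}], "squeeze": 10}}

```text
time_s: 1.77
eef_pos: [0.3046, 0.4652, 0.2227]
tool_rot: [3.141, 0.0, 2.27]
contact_force: [0.7, 0.3, 0.4]
gripper_width: 0.0614
finger_force: 0.0
```

```bash
python3 go.py .015 .31 .2 push
```

```text
t 1.77 eef [0.3046 0.4652 0.2227] press [-0.4344  0.5854  0.2227] F [0.7 0.3 0.4] w 0.0614
shift [-0.5246  0.0513  0.0227] turn 0.924 push dir -y in tool [-6.030e-01 -7.977e-01 -3.000e-04] tool z [ 0.  0. -1.] q [ 0.79  0.43  1.61 -0.    1.1   0.09]
```

Call:
{"api": "carry_out", "payload": {"commands": [{"fingers":1,"slide":[-0.04,0.004,0],"turn":0.12},{"fingers":1,"slide":[-0.08,0.008,0],"turn":0.24},{"fingers":1,"slide":[-0.12,0.012,0],"turn":0.36},{"fingers":1,"slide":[-0.16,0.016,0],"turn":0.48},{"fingers":1,"slide":[-0.2,0.02,0],"turn":0.6}]}}

```text
time_s: 2.18
eef_pos: [0.4496, 0.3254, 0.2228]
tool_rot: [3.141, -0.0, 1.669]
contact_force: [1.0, 0.3, 0.5]
gripper_width: 0.0282
finger_force: 0.0
```

```bash
python3 go.py .015 .31 .2 push
```

```text
t 2.18 eef [0.4496 0.3254 0.2228] press [-0.2619  0.4814  0.2228] F [1.  0.3 0.5] w 0.0282
shift [-0.2504  0.2082  0.0228] turn 0.323 push dir -y in tool [-9.484e-01 -3.172e-01 -4.000e-04] tool z [ 0.  0. -1.] q [0.43 0.43 1.61 0.   1.1  0.33]
```

Call:
{"api": "carry_out", "payload": {"commands": [{"fingers":1,"slide":[-0.031,0.026,0],"turn":0.08},{"fingers":1,"slide":[-0.062,0.052,0],"turn":0.16},{"fingers":1,"slide":[-0.093,0.078,0],"turn":0.24},{"fingers":1,"slide":[-0.124,0.104,0],"turn":0.32},{"fingers":1,"slide":[-0.155,0.13,0],"turn":0.32}]}}

```text
time_s: 2.6
eef_pos: [0.5951, 0.1846, 0.2227]
tool_rot: [3.141, -0.0, 1.352]
contact_force: [0.6, 1.1, 0.2]
gripper_width: 0.0015
finger_force: 0.0
```

```bash
python3 go.py .015 .31 .1 push
```

```text
t 2.6 eef [0.5951 0.1846 0.2227] press [-0.0887  0.3765  0.2227] F [0.6 1.1 0.2] w 0.0015
shift [-0.0671  0.1033  0.1227] turn 0.006 push dir -y in tool [-1.0e+00 -5.6e-03 -3.0e-04] tool z [ 0.  0. -1.] q [0.12 0.52 1.44 0.   1.18 0.34]
```

Call:
{"api": "carry_out", "payload": {"commands": [{"fingers":1,"slide":[-0.02,0.03,0.01],"turn":0.006},{"fingers":1,"slide":[-0.04,0.06,0.03],"turn":0.006},{"fingers":1,"slide":[-0.06,0.09,0.05],"turn":0.006},{"fingers":1,"slide":[-0.067,0.103,0.08],"turn":0.006},{"fingers":1,"slide":[-0.067,0.103,0.12],"turn":0.006}]}}

```text
time_s: 3.02
eef_pos: [0.6865, 0.0947, 0.1044]
tool_rot: [3.13, -0.001, 1.345]
contact_force: [1.0, -0.1, -0.1]
gripper_width: 0.0003
finger_force: 0.0
```

```bash
python3 go.py .015 .29 .04 push; python3 - <<'E'
from h import *
o=[r.camera("scene")["frame"][130:290,160:330],r.camera("wrist")["frame"]]
o=[cv2.resize(i,(int(i.shape[1]*400/i.shape[0]*.9),400)) for i in o]
o=np.hstack(o)[:,:,::-1]; o=cv2.resize(o,(800,400)); cv2.imwrite("pics/pre.png",np.clip(o*1.4,0,255).astype(np.uint8))
E
```

```text
t 3.02 eef [0.6865 0.0947 0.1044] press [0.0204 0.3093 0.1044] F [ 1.  -0.1 -0.1] w 0.0003
shift [-0.0194 -0.0061  0.0643] turn -0.002 push dir -y in tool [-1.      0.0016 -0.0014] tool z [ 0.012 -0.001 -1.   ] q [-0.02  0.75  1.35 -0.    1.03  0.2 ]
```

View pics/pre.png

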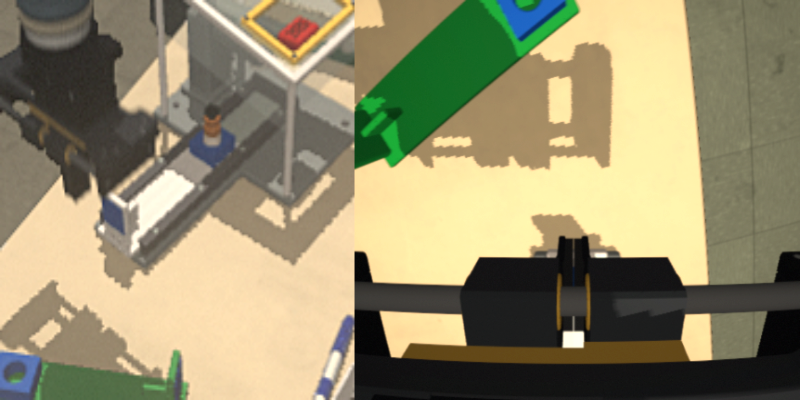

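The scene half shows the fingers still above and beyond the tab, whose blue patch is at (118,215). The wrist half shows the bed end centred under the fingers at (577,253). Next I descend, clear of the tab.

Call:
{"api": "carry_out", "payload": {"commands": [{"fingers":1,"slide":[0,-0.006,0.02],"turn":0},{"fingers":1,"slide":[0,-0.006,0.04],"turn":0},{"fingers":1,"slide":[-0.005,-0.006,0.06],"turn":0},{"fingers":1,"slide":[-0.01,-0.006,0.064],"turn":0},{"fingers":1,"slide":[-0.015,-0.006,0.064],"turn":0}]}}

```text
time_s: 3.53
eef_pos: [0.67, 0.0859, 0.0388]
tool_rot: [-3.14, 0.0, 1.35]
contact_force: [0.4, -0.3, 0.3]
gripper_width: 0.0001
finger_force: 0.0
```

```bash
python3 go.py .015 .1835 .04 push
```

```text
t 3.53 eef [0.67   0.0859 0.0388] press [0.0063 0.297  0.0388] F [ 0.4 -0.3  0.3] w 0.0001
shift [-0.1136  0.0083 -0.0011] turn 0.004 push dir -y in tool [-1.0e+00 -3.9e-03  3.0e-04] tool z [-0.002  0.    -1.   ] q [-0.04  0.82  1.42  0.    0.91  0.18]
```

Call:
{"api": "carry_out", "payload": {"commands": [{"fingers":1,"slide":[-0.005,0.008,0],"turn":0},{"fingers":1,"slide":[-0.012,0.008,0],"turn":0},{"fingers":1,"slide":[-0.019,0.008,0],"turn":0},{"fingers":1,"slide":[-0.026,0.008,0],"turn":0},{"fingers":1,"slide":[-0.033,0.008,0],"turn":0}]}}

```text
time_s: 3.95
eef_pos: [0.6725, 0.0513, 0.0401]
tool_rot: [3.139, -0.001, 1.348]
contact_force: [1.3, 3.2, 1.5]
gripper_width: 0.0003
finger_force: 1.7
```

```bash
python3 go.py .015 .1835 .04 push
```

```text
t 3.95 eef [0.6725 0.0513 0.0401] press [0.0165 0.2639 0.0401] F [1.3 3.2 1.5] w 0.0003
shift [-0.0803 -0.0017 -0.    ] turn 0.002 push dir -y in tool [-1.     -0.0023 -0.0015] tool z [ 0.003  0.001 -1.   ] q [-0.09  0.81  1.43  0.    0.9   0.13]
```

Call:
{"api": "carry_out", "payload": {"commands": [{"fingers":1,"slide":[-0.008,0,0],"turn":0},{"fingers":1,"slide":[-0.016,0,0],"turn":0},{"fingers":1,"slide":[-0.024,0,0],"turn":0},{"fingers":1,"slide":[-0.032,0,0],"turn":0},{"fingers":1,"slide":[-0.04,0,0],"turn":0}]}}

```text
time_s: 4.37
eef_pos: [0.6627, 0.0117, 0.0386]
tool_rot: [3.141, -0.0, 1.349]
contact_force: [3.0, 2.7, 1.9]
gripper_width: 0.0004
finger_force: 2.0
```

Call:
{"api": "carry_out", "payload": {"commands": [{"fingers":1,"slide":[-0.007,0,0],"turn":0},{"fingers":1,"slide":[-0.013,0,0],"turn":0},{"fingers":1,"slide":[-0.018,0,0],"turn":0},{"fingers":1,"slide":[-0.022,0,0],"turn":0},{"fingers":1,"slide":[-0.026,0,0],"turn":0}]}}

```text
time_s: 4.78
eef_pos: [0.6569, -0.0133, 0.0385]
tool_rot: [3.141, -0.0, 1.349]
contact_force: [3.1, 3.4, 2.3]
gripper_width: 0.0004
finger_force: 2.0
```

```bash
python3 go.py .015 .1835 .04 push
```

```text
t 4.78 eef [ 0.6569 -0.0133  0.0385] press [0.0157 0.1974 0.0385] F [3.1 3.4 2.3] w 0.0004
shift [-0.0139 -0.0007 -0.0015] turn 0.003 push dir -y in tool [-1.0e+00 -2.6e-03 -2.0e-04] tool z [ 0.  0. -1.] q [-0.19  0.8   1.47  0.    0.87  0.03]
```

Creep at 2 to 3 mm/row until the stop.

Call:
{"api": "carry_out", "payload": {"commands": [{"fingers":1,"slide":[-0.003,0,0],"turn":0},{"fingers":1,"slide":[-0.006,0,0],"turn":0},{"fingers":1,"slide":[-0.008,0,0],"turn":0},{"fingers":1,"slide":[-0.01,0,0],"turn":0},{"fingers":1,"slide":[-0.011,0,0],"turn":0}]}}

```text
time_s: 5.2
eef_pos: [0.6544, -0.0238, 0.0384]
tool_rot: [-3.141, 0.0, 1.349]
contact_force: [3.4, 3.1, 0.9]
gripper_width: 0.0006
finger_force: 1.9
```

Call:
{"api": "carry_out", "payload": {"commands": [{"fingers":1,"slide":[-0.001,0,0],"turn":0},{"fingers":1,"slide":[-0.002,0,0],"turn":0},{"fingers":1,"slide":[-0.003,0,0],"turn":0},{"fingers":1,"slide":[-0.004,0,0],"turn":0},{"fingers":1,"slide":[-0.004,0,0],"turn":0}]}}

```text
time_s: 5.62
eef_pos: [0.6541, -0.0248, 0.0385]
tool_rot: [3.141, -0.004, 1.348]
contact_force: [4.8, 10.0, 0.8]
gripper_width: 0.0006
finger_force: 5.6
```

```bash
python3 go.py .015 .1835 .04 push
```

```text
t 5.62 eef [ 0.6541 -0.0248  0.0385] press [0.0155 0.1856 0.0385] F [ 4.8 10.   0.8] w 0.0006
shift [-0.0021 -0.0005 -0.0015] turn 0.002 push dir -y in tool [-1.     -0.0017 -0.0042] tool z [ 0.001  0.004 -1.   ] q [-0.21  0.8   1.48  0.01  0.86  0.01]
```

Call:
{"api": "carry_out", "payload": {"commands": [{"fingers":1,"slide":[-0.001,0,0],"turn":0},{"fingers":1,"slide":[-0.002,0,0],"turn":0},{"fingers":1,"slide":[-0.003,0,0],"turn":0},{"fingers":1,"slide":[-0.003,0,0],"turn":0},{"fingers":1,"slide":[-0.003,0,0],"turn":0}]}}

```text
time_s: 6.03
eef_pos: [0.6541, -0.0249, 0.0388]
tool_rot: [3.14, -0.008, 1.347]
contact_force: [6.2, 17.4, 2.9]
gripper_width: 0.0
finger_force: 9.4
```

```bash
python3 go.py .015 .215 .04 push
```

```text
t 6.03 eef [ 0.6541 -0.0249  0.0388] press [0.0155 0.1855 0.0388] F [ 6.2 17.4  2.9] w 0.0
shift [ 0.0295 -0.0005 -0.0009] turn 0.001 push dir -y in tool [-1.     -0.0012 -0.008 ] tool z [ 0.003  0.008 -1.   ] q [-0.21  0.8   1.48  0.01  0.86  0.  ]
```

It is firm on the stop at 17 N with no motion. Now back off and rise.

Call:
{"api": "carry_out", "payload": {"commands": [{"fingers":1,"slide":[0.01,0,0],"turn":0},{"fingers":1,"slide":[0.03,0,0],"turn":0},{"fingers":1,"slide":[0.045,0,-0.02],"turn":0},{"fingers":1,"slide":[0.045,0,-0.06],"turn":0},{"fingers":1,"slide":[0.045,0,-0.1],"turn":0}]}}

```text
time_s: 6.45
eef_pos: [0.6591, 0.0139, 0.1365]
tool_rot: [-3.132, 0.003, 1.351]
contact_force: [0.1, 0.0, 0.6]
gripper_width: 0.0003
finger_force: 0.0
```

Call:
{"api": "carry_out", "payload": {"commands": [{"fingers":1,"slide":[0,0,-0.04],"turn":-0.12},{"fingers":1,"slide":[0,0,-0.08],"turn":-0.24},{"fingers":1,"slide":[0,0,-0.12],"turn":-0.36},{"fingers":1,"slide":[0,0,-0.14],"turn":-0.48},{"fingers":1,"slide":[0,0,-0.14],"turn":-0.6}]}}

```text
time_s: 6.87
eef_pos: [0.6643, 0.012, 0.2849]
tool_rot: [3.136, 0.007, 1.954]
contact_force: [0.9, -0.7, 0.4]
gripper_width: -0.0
finger_force: 0.0
```

```bash
python3 go.py -.045 0 .27 press; python3 - <<'E'
from fit import *
q=np.load("q.npy")
o=[]
for n,(a,b,k,l) in (("scene",(85,245,190,350)),("top",(110,270,290,450))):
    c=r.camera(n); o.append(cv2.resize(c["frame"][a:b,k:l],(400,400),interpolation=cv2.INTER_CUBIC))
    print(n,proj(c,toW(q,[[.015,.174,.052],[.035,.174,.074],[-.005,.174,.074]])).round(1).tolist())
cv2.imwrite("pics/home.png",np.clip(np.hstack(o)[:,:,::-1]*1.4,0,255).astype(np.uint8))
E
```

```text
t 6.87 eef [0.6643 0.012  0.2849] press [0.0173 0.2237 0.2849] F [ 0.9 -0.7  0.4] w -0.0
shift [-0.1479 -0.179   0.0147] turn -0.963 push dir -y in tool [-0.8206 -0.5714  0.0019] tool z [ 0.008 -0.004 -1.   ] q [-0.15  0.52  1.26 -0.    1.35 -0.53]
scene [[241.1, 195.7], [234.8, 185.7], [246.6, 192.4]]
top [[315.1, 173.3], [318.8, 163.3], [313.1, 177.8]]
```

View pics/home.png

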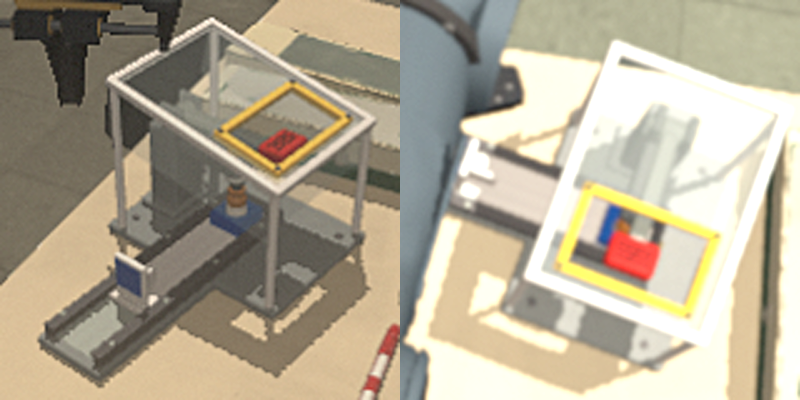

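The slide is home: the blue patch is at full-frame (242,197), against a predicted (241,196). The vial is under the press and the red pad shows inside the window. Now I move over the window at z≈0.28.

Call:
{"api": "carry_out", "payload": {"commands": [{"fingers":1,"slide":[-0.025,-0.03,0],"turn":-0.12},{"fingers":1,"slide":[-0.05,-0.06,0],"turn":-0.24},{"fingers":1,"slide":[-0.075,-0.09,0],"turn":-0.36},{"fingers":1,"slide":[-0.1,-0.12,0],"turn":-0.48},{"fingers":1,"slide":[-0.125,-0.15,0],"turn":-0.6}]}}

```text
time_s: 7.38
eef_pos: [0.5667, -0.1583, 0.2762]
tool_rot: [-3.139, -0.006, 2.548]
contact_force: [1.4, -0.3, -0.9]
gripper_width: 0.0003
finger_force: 0.0
```

```bash
python3 go.py -.045 0 .25 press
```

```text
t 7.38 eef [ 0.5667 -0.1583  0.2762] press [-0.04    0.036   0.2762] F [ 1.4 -0.3 -0.9] w 0.0003
shift [-0.0084 -0.0353  0.0262] turn -0.369 push dir -y in tool [-3.603e-01 -9.328e-01  1.000e-04] tool z [-0.007  0.001 -1.   ] q [-0.46  0.42  1.46 -0.    1.27 -1.44]
```

Call:
{"api": "carry_out", "payload": {"commands": [{"fingers":1,"slide":[-0.004,-0.017,0],"turn":-0.12},{"fingers":1,"slide":[-0.007,-0.034,0],"turn":-0.24},{"fingers":1,"slide":[-0.007,-0.034,0],"turn":-0.36},{"fingers":1,"slide":[-0.007,-0.034,0],"turn":-0.37},{"fingers":1,"slide":[-0.007,-0.034,0],"turn":-0.37}]}}

```text
time_s: 7.8
eef_pos: [0.5551, -0.1892, 0.2768]
tool_rot: [3.141, -0.005, 2.91]
contact_force: [1.8, 0.6, 0.2]
gripper_width: 0.0009
finger_force: 0.0
```

```bash
python3 go.py -.045 0 .21 press; python3 - <<'E'
from fit import *
o=[cv2.resize(r.camera("wrist")["frame"],(400,300)),cv2.resize(r.camera("scene")["frame"][60:210,200:400],(400,300),interpolation=cv2.INTER_CUBIC)]
cv2.imwrite("pics/over.png",np.clip(np.hstack(o)[:,:,::-1]*1.4,0,255).astype(np.uint8))
E
```

```text
t 7.8 eef [ 0.5551 -0.1892  0.2768] press [-0.0443  0.0033  0.2768] F [1.8 0.6 0.2] w 0.0009
shift [ 0.0003 -0.0033  0.0668] turn -0.007 push dir -y in tool [-6.6e-03 -1.0e+00 -8.0e-04] tool z [-0.005  0.002 -1.   ] q [-0.52  0.42  1.46 -0.    1.26 -1.86]
```

View pics/over.png

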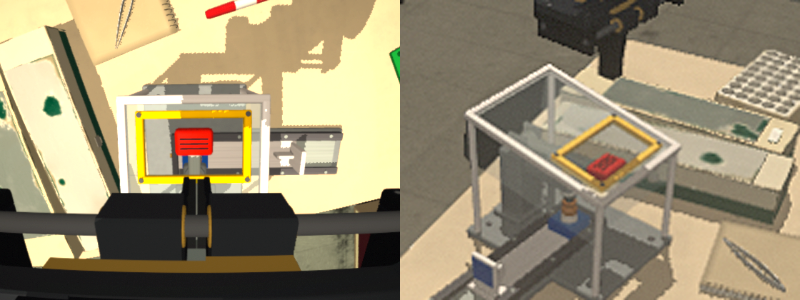

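In the wrist half, the pad at (194,141) and the window centred at (193,147) line up laterally with the fingers at x≈197. I'll check the fore-aft position by number, using the wrist camera.

```bash
python3 - <<'E'
from fit import *
q=np.load("q.npy")
s=r.state(); c=r.camera("wrist")
Tt=np.eye(4); Tt[:3,:3]=R.from_euler("xyz",s["tool_rot"]).as_matrix(); Tt[:3,3]=s["eef_pos"]
T=Tt@np.array(c["tool_from_camera"]); o=T[:3,3]
hsv=cv2.cvtColor(c["frame"],cv2.COLOR_RGB2HSV)
m=cv2.inRange(hsv,(20,130,90),(32,255,255))
def back(uv,z):
    p=cv2.undistortPoints(np.array([[uv]],float),c["mtx"],np.array(c["D"]))[0,0]; d=T[:3,:3]@[p[0],p[1],1]
    w=o+d*(z-o[2])/d[2]-[q[0],q[1],0]; a,b=np.cos(q[2]),np.sin(q[2]); return np.round([a*w[0]+b*w[1],-b*w[0]+a*w[1]],4)
k=1.4
for uv,z in(((137,111),.163+.004),((251,111),.167),((251,183),.181),((137,183),.181),((194,141),.152)): print(back(np.array(uv)*k,z),z)
for n in("lever_pad","window"): 
    for d in r.search_frame("wrist",n)[:2]: print(n,np.round(d["at"],4),round(d["score"],2))
print(toW(q,[[-.045,0,.152]]))
E
```

```text
[-0.0851 -0.0597] 0.167
[-0.0845  0.0642] 0.167
[-0.0054  0.066 ] 0.181
[-0.006  -0.0625] 0.181
[-0.0466  0.0019] 0.152
lever_pad [ 0.5559 -0.1885  0.1519] 0.81
lever_pad [ 0.3715 -0.2668  0.0148] 0.61
window [ 0.542  -0.1912  0.1689] 0.83
[[ 0.55377974 -0.19224022  0.152     ]]
```

Call:
{"api": "carry_out", "payload": {"commands": [{"fingers":1,"slide":[0,-0.001,0.02],"turn":0},{"fingers":1,"slide":[0,-0.001,0.04],"turn":0},{"fingers":1,"slide":[0,-0.001,0.06],"turn":0},{"fingers":1,"slide":[0,-0.001,0.08],"turn":0},{"fingers":1,"slide":[0,-0.001,0.085],"turn":0}]}}

```text
time_s: 8.47
eef_pos: [0.5547, -0.1888, 0.1905]
tool_rot: [3.14, -0.006, 2.915]
contact_force: [-0.4, 0.1, -0.8]
gripper_width: 0.0006
finger_force: 0.0
```

```bash
python3 go.py -.045 .001 .155 press
```

```text
t 8.47 eef [ 0.5547 -0.1888  0.1905] press [-0.0449  0.0036  0.1905] F [-0.4  0.1 -0.8] w 0.0006
shift [-0.0001 -0.0027  0.0355] turn -0.001 push dir -y in tool [-0.0014 -1.     -0.0017] tool z [-0.006  0.003 -1.   ] q [-0.52  0.52  1.56 -0.    1.07 -1.86]
```

Call:
{"api": "carry_out", "payload": {"commands": [{"fingers":1,"slide":[0,-0.002,0.01],"turn":0},{"fingers":1,"slide":[0,-0.002,0.02],"turn":0},{"fingers":1,"slide":[0,-0.002,0.03],"turn":0},{"fingers":1,"slide":[0,-0.002,0.036],"turn":0},{"fingers":1,"slide":[0,-0.002,0.04],"turn":0}]}}

```text
time_s: 8.88
eef_pos: [0.5559, -0.1922, 0.1529]
tool_rot: [3.141, -0.001, 2.916]
contact_force: [-1.2, 0.1, 3.1]
gripper_width: 0.0007
finger_force: 1.5
```

Call:
{"api": "carry_out", "payload": {"commands": [{"fingers":1,"slide":[0,0,0.003],"turn":0},{"fingers":1,"slide":[0,0,0.006],"turn":0},{"fingers":1,"slide":[0,0,0.009],"turn":0},{"fingers":1,"slide":[0,0,0.012],"turn":0},{"fingers":1,"slide":[0,0,0.014],"turn":0}]}}

```text
time_s: 9.3
eef_pos: [0.5553, -0.1921, 0.1408]
tool_rot: [-3.141, -0.001, 2.916]
contact_force: [-5.3, 2.3, 12.0]
gripper_width: 0.0007
finger_force: 6.1
```

```bash
python3 go.py -.045 .001 .133 press
```

```text
t 9.3 eef [ 0.5553 -0.1921  0.1408] press [-0.0435  0.0005  0.1408] F [-5.3  2.3 12. ] w 0.0007
shift [0.0015 0.0005 0.0078] turn -0.001 push dir -y in tool [-9.e-04 -1.e+00  3.e-04] tool z [-0.001  0.    -1.   ] q [-0.52  0.58  1.6  -0.    0.96 -1.87]
```

Call:
{"api": "carry_out", "payload": {"commands": [{"fingers":1,"slide":[0,0,0.002],"turn":0},{"fingers":1,"slide":[0,0,0.004],"turn":0},{"fingers":1,"slide":[0,0,0.006],"turn":0},{"fingers":1,"slide":[0,0,0.008],"turn":0},{"fingers":1,"slide":[0,0,0.009],"turn":0}]}}

```text
time_s: 9.72
eef_pos: [0.5551, -0.1921, 0.1344]
tool_rot: [-3.141, -0.001, 2.916]
contact_force: [-11.3, 3.8, 29.2]
gripper_width: 0.0005
finger_force: 15.1
```

Call:
{"api": "carry_out", "payload": {"commands": [{"fingers":1,"slide":[0,0,0.001],"turn":0},{"fingers":1,"slide":[0,0,0.002],"turn":0},{"fingers":1,"slide":[0,0,0.003],"turn":0},{"fingers":1,"slide":[0,0,0.003],"turn":0},{"fingers":1,"slide":[0,0,0.003],"turn":0}]}}

```text
time_s: 10.13
eef_pos: [0.5551, -0.192, 0.1339]
tool_rot: [-3.14, 0.0, 2.917]
contact_force: [-12.8, 4.4, 37.9]
gripper_width: 0.0003
finger_force: 19.0
```

```bash
python3 go.py -.045 .001 .133 press
```

```text
t 10.13 eef [ 0.5551 -0.192   0.1339] press [-0.0437  0.0005  0.1339] F [-12.8   4.4  37.9] w 0.0003
shift [0.0013 0.0005 0.0009] turn -0.0 push dir -y in tool [-2.0e-04 -1.0e+00  1.3e-03] tool z [-0.    -0.001 -1.   ] q [-0.52  0.59  1.61 -0.    0.94 -1.87]
```

The pad is down 19 mm and rigid, so the lever is on its stop. Now rise straight up.

Call:
{"api": "carry_out", "payload": {"commands": [{"fingers":1,"slide":[0,0,-0.005],"turn":0},{"fingers":1,"slide":[0,0,-0.013],"turn":0},{"fingers":1,"slide":[0,0,-0.025],"turn":0},{"fingers":1,"slide":[0,0,-0.045],"turn":0},{"fingers":1,"slide":[0,0,-0.07],"turn":0}]}}

```text
time_s: 10.55
eef_pos: [0.5558, -0.192, 0.1971]
tool_rot: [3.141, -0.001, 2.915]
contact_force: [-0.0, -0.5, -1.2]
gripper_width: 0.0003
finger_force: 0.0
```

Call:
{"api": "carry_out", "payload": {"commands": [{"fingers":1,"slide":[0,0,-0.025],"turn":0},{"fingers":1,"slide":[0,0,-0.05],"turn":0},{"fingers":1,"slide":[0,0,-0.075],"turn":0},{"fingers":1,"slide":[0,0,-0.1],"turn":0},{"fingers":1,"slide":[0,0,-0.11],"turn":0}]}}

```text
time_s: 10.97
eef_pos: [0.5582, -0.1933, 0.3115]
tool_rot: [-3.139, 0.008, 2.916]
contact_force: [1.0, 0.2, 1.3]
gripper_width: 0.0006
finger_force: 0.0
```

```bash
python3 go.py -.045 .001 .3 press; python3 - <<'E'
from fit import *
f=r.camera("scene")["frame"]
o=[cv2.resize(f[75:235,190:350],(500,500),interpolation=cv2.INTER_CUBIC),cv2.resize(f[155:205,250:280],(300,500),interpolation=cv2.INTER_CUBIC)]
cv2.imwrite("pics/end.png",np.clip(np.hstack(o)[:,:,::-1]*1.4,0,255).astype(np.uint8))
E
```

```text
t 10.97 eef [ 0.5582 -0.1933  0.3115] press [-4.040e-02 -1.000e-04  3.115e-01] F [1.  0.2 1.3] w 0.0006
shift [0.0047 0.0011 0.0115] turn -0.001 push dir -y in tool [-0.0012 -1.      0.0022] tool z [ 0.007 -0.004 -1.   ] q [-0.52  0.39  1.41  0.    1.33 -1.87]
```

View pics/end.png

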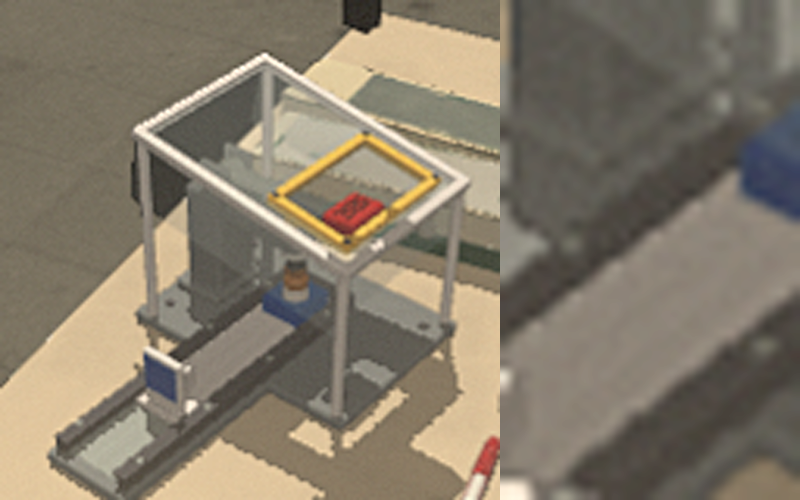

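The lever is up again, with its pad at (355,213). The slide is still home, with the tab at (162,375), and the stopper appears lower on the vial at (295,265). The robot is clear, so I'm handing in.

```bash
python3 -c "
from plant import r
print(r.finish_job())"
```

```text
the job is handed in; nothing more can be done
None
```

The job is handed in at about 11 s: the slide is home against its stop, the lever was pressed its full 19 mm onto its rigid stop and has risen again, and the robot is clear. I did not measure the stopper's depth directly; it only appears lower in the final picture.

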